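# Find the canister lid that rocks and seat it

### The arm

A 6-joint arm with a two-finger parallel gripper is mounted at the origin on the work surface. World frame = base frame: x ahead of the robot, y to its left, z up, the work surface at z = 0. Lengths are in m, angles in rad, forces in N, time in s.
With the tool pointing down it reaches from about 0.35 to 0.775 m from the base axis. Payload 5.5 kg.
Tool frame: the origin (TCP) lies at the very end of the fingers, on their centre line; the grasp point (between the pads) lies 19 mm behind it; z points along the fingers, y is the line along which they close (so a half turn about z gives the same grasp; the last joint's range is limited). The gripper opens to 85 mm and grips with 20 to 120 N. Pads are 22 mm wide; open, the fingers measure 114 mm over their backs; the gripper's body (76 mm by 85 mm) begins 54 mm behind the grasp point. The pads swing forward as they close: fully open they stand 13 mm farther back than shut.
Start: joints at [-1.282, 0.313, 0.046, 1.304, 0, 1.431], TCP at [0.239, -0.523, 0.231] pointing down, gripper open.
Joint ranges: [-2.76, 2.76], [-0.86, 1.69], [-1.03, 1.26], [-2.2, 2.34], [-1.47, 1.5], [-3.14, 3.14]. Speed limits (rad/s): [2.57, 2.57, 3.14, 3.14, 3.14, 3.14].

### API

Orientations are given as a unit quaternion [w, x, y, z].
In Python, from workcell import get_state, read_camera, calibration, hand_in gives the robot as it stands.
- The arm moves only by the tool drive_tool, never from a script. Its argument "deltas" is a list that holds one entry, the list of rows, each a list of 7 numbers: the closure in counts, from 0 (fully open) to 255 (shut), then the shift along the tool's x, y, z in m, then the turn, a rotation vector about the tool's x, y, z in degrees. A call has 1 to 12 rows; each row is the pose to reach, as a shift and turn from the pose commanded when the call began, along the tool's axes at that moment; what a row does not reach only later rows make up. A row lasts 1/8 s, in which the tool goes at most 62.5 mm and 10.7 degrees, less where a joint would pass 70% of its speed; a pose out of reach is approached as far as the arm can. A call with a gripper value outside its range is refused whole. The fingers move at their own pace and stop on an object; "newtons" is the grip in N (left out, the last holds). Time passes only in rows, so rows that repeat a pose let the fingers close. It gives the time, the measured TCP pose, the force, the opening and the grip force at its end, in the units of the state.
- get_state(): the state, without advancing time (a new reading comes with each control period).
- read_camera(name): name is "scene" or "side" or "wrist"; returns (picture, depth): 400x640x3 uint8, red, green, blue; 400x640 float32, m along the optical axis (not along the pixel's ray), 0 where there is no reading.
- calibration(name): a dict with "mtx" (3x3 intrinsics, pixels), "world_from_camera" (4x4, takes a point from camera to world coordinates). Camera axes: x right, y up, looking along -z (the intrinsics and any distortion apply to the point x, -y, -z); pixel columns grow to the right and rows downward; lengths in m; the calibration is good to about 2 mm. The wrist camera is an equidistant fisheye: a pixel r from the principal point sees the ray r / f radians off the axis. A picture is of the moment at which its call begins: read the wrist's pose just before it. calibration takes no time and is no camera call; for the wrist camera it gives the pose at the moment of the call.
- hand_in(): hands the job in; it is judged then, once.
The state is a dict: "clock": time; "joint_pos": joint angles; "qvel": joint speeds; "tau": joint torques, N m; "tcp_pos": TCP position; "orientation": TCP orientation; "wrist_force": force on the tool from outside, world axes, zero at the start; "ft_torque": the same for the moment, N m; "finger_gap": finger opening in m; "grip_force": force on a finger pad.
Only numpy, scipy, OpenCV 4.12 (cv2) and the standard library are available. Lean on these libraries where they do the work, as an engineer would, in place of code of your own. Each camera call takes 0.05 s, during which the arm holds its last target. There are 200 camera calls.

### The job

One of the four coffee canisters has its wooden lid sitting askew. Press down on the lids with a fingertip until you find the one that rocks, nudge that lid sideways until it drops into its canister, and then press down on the middle of it to make sure it is flush. Do not lift any lid, and leave everything else on the shelf where it stands.

Things in the scene. Friction and masses are not known exactly. Their poses are not given: they have to be found in the camera images.
- jar_a: One of four identical white porcelain canisters with ribbed sides, 74 mm across and 100 mm tall, stuck to the shelf with quake putty so that it does not move. Origin: centre of its underside, on the shelf; z up; its rim is the flat ring 100 mm above the origin, and its round mouth is 64 mm across. Its lid is lid_a.
- jar_b: One of four identical white porcelain canisters with ribbed sides, 74 mm across and 100 mm tall, stuck to the shelf with quake putty so that it does not move. Origin: centre of its underside, on the shelf; z up; its rim is the flat ring 100 mm above the origin, and its round mouth is 64 mm across. Its lid is lid_b.
- jar_c: One of four identical white porcelain canisters with ribbed sides, 74 mm across and 100 mm tall, stuck to the shelf with quake putty so that it does not move. Origin: centre of its underside, on the shelf; z up; its rim is the flat ring 100 mm above the origin, and its round mouth is 64 mm across. Its lid is lid_c.
- jar_d: One of four identical white porcelain canisters with ribbed sides, 74 mm across and 100 mm tall, stuck to the shelf with quake putty so that it does not move. Origin: centre of its underside, on the shelf; z up; its rim is the flat ring 100 mm above the origin, and its round mouth is 64 mm across. Its lid is lid_d.
- lid_a: The loose wooden lid of jar_a, like the other three: a plain flat disc with no knob, 82 mm across, 12 mm thick, about 90 g; below it a round spigot, 61 mm across and 4 mm deep, drops into the mouth with 1.5 mm of play all round. Origin: centre of the disc's underside; z: the disc's normal, up.
- lid_b: Lid of jar_b, identical to lid_a, same origin and axes. A seated lid lies flat on the rim (origin 100 mm, top face 112 mm above the shelf, centred within the play) and does not give under a press. The one unseated lid, whichever it is, sits 4 to 7 mm off to one side and tilts about 5 degrees, its middle 3 to 4 mm too high.
- lid_c: Lid of jar_c, identical to lid_a, same origin and axes. On the side to which an unseated lid is shifted its spigot is caught on top of the rim: there the disc overhangs more and its edge stands up to 8 mm high, and it rocks when pressed. Press within 25 mm of the middle: farther out an unseated lid can tip off.
- lid_d: Lid of jar_d, identical to lid_a, same origin and axes. An unseated lid slid back towards the canister's middle drops in by itself; slid more than 1.5 mm past the middle, its spigot meets the wall of the mouth and stops.
- coaster: Bystander: round wooden coaster, 92 mm across, 9 mm thick, flat on the shelf. Origin: centre of its underside.
- scoop: Bystander: steel coffee scoop, bowl 40 mm across and 26 mm tall, flat handle reaching 102 mm from the bowl's middle along its -x. Origin: centre of the bowl's underside.
- cup: Bystander: white porcelain cup, 72 mm across, 62 mm tall. Origin: centre of its underside.
- brush: Bystander: small grinder brush lying on the shelf, 130 mm long along its x. Origin: on its underside.
- stand: Pour-over stand at the left back, fixed: wooden base 150 x 200 mm, two steel posts and a ring 212 mm high. Origin: centre of its underside.
- dripper: Bystander: ribbed porcelain dripper on the stand's ring, 116 mm across, 75 mm tall. Origin: centre of its underside.
- carafe: Bystander: glass carafe on the stand's base, 120 mm across, 130 mm tall. Origin: centre of its underside.
- grinder: Steel burr grinder at the right, fixed: 110 mm across its foot, 212 mm tall, its lever folded flat. Origin: centre of its underside.
Not all that is in view belongs to the job. Leave any orange or pink look-alike of the jar_d alone.

How it is judged:
On the way, in this order (a step that is already met when the one before it is completed fails the run):
1. a fingertip has pressed down on the unseated lid (over 1 N, from above, while its middle is still over 2 mm too high) (((contact force between the fingers and lid_a above 1 N and horizontal distance between the grasp point and lid_a below 0.042 m and z of lid_a in the frame of jar_a above 0.102 m) or (contact force between the fingers and lid_b above 1 N and horizontal distance between the grasp point and lid_b below 0.042 m and z of lid_b in the frame of jar_b above 0.102 m) or (contact force between the fingers and lid_c above 1 N and horizontal distance between the grasp point and lid_c below 0.042 m and z of lid_c in the frame of jar_c above 0.102 m) or (contact force between the fingers and lid_d above 1 N and horizontal distance between the grasp point and lid_d below 0.042 m and z of lid_d in the frame of jar_d above 0.102 m))), for 0.05 s.
2. the lid that was unseated has been slid home and a fingertip presses down on it, seated, from above (over 2 N) (((contact force between the fingers and lid_a above 2 N and horizontal distance between the grasp point and lid_a below 0.042 m and z of lid_a in the frame of jar_a between 0.098 and 0.1015 m and horizontal distance between lid_a and jar_a below 0.003 m and angle between lid_a's own z axis and vertical below 0.025 rad and distance of lid_a from where it was at the start of the episode above 0.0033 m) or (contact force between the fingers and lid_b above 2 N and horizontal distance between the grasp point and lid_b below 0.042 m and z of lid_b in the frame of jar_b between 0.098 and 0.1015 m and horizontal distance between lid_b and jar_b below 0.003 m and angle between lid_b's own z axis and vertical below 0.025 rad and distance of lid_b from where it was at the start of the episode above 0.0033 m) or (contact force between the fingers and lid_c above 2 N and horizontal distance between the grasp point and lid_c below 0.042 m and z of lid_c in the frame of jar_c between 0.098 and 0.1015 m and horizontal distance between lid_c and jar_c below 0.003 m and angle between lid_c's own z axis and vertical below 0.025 rad and distance of lid_c from where it was at the start of the episode above 0.0033 m) or (contact force between the fingers and lid_d above 2 N and horizontal distance between the grasp point and lid_d below 0.042 m and z of lid_d in the frame of jar_d between 0.098 and 0.1015 m and horizontal distance between lid_d and jar_d below 0.003 m and angle between lid_d's own z axis and vertical below 0.025 rad and distance of lid_d from where it was at the start of the episode above 0.0033 m))), for 0.1 s.
At the end, for the whole second after the job is handed in: All four lids lie flush on their canisters and at rest: underside at rim height (from 2 mm below to 1.5 mm above), tilted less than 1.4 degrees (0.025 rad), within 3 mm of the canister's middle (z of lid_a in the frame of jar_a between 0.098 and 0.1015 m and horizontal distance between lid_a and jar_a below 0.003 m and angle between each of lid_a, lid_b, lid_c, lid_d's own z axis and vertical below 0.025 rad and linear speed of each of lid_a, lid_b, lid_c, lid_d below 0.01 m/s and z of lid_b in the frame of jar_b between 0.098 and 0.1015 m and horizontal distance between lid_b and jar_b below 0.003 m and z of lid_c in the frame of jar_c between 0.098 and 0.1015 m and horizontal distance between lid_c and jar_c below 0.003 m and z of lid_d in the frame of jar_d between 0.098 and 0.1015 m and horizontal distance between lid_d and jar_d below 0.003 m); the robot touches nothing.
It fails at once if a lid is lifted off (its middle over 12 mm above its seat) or comes off its canister (z of lid_a in the frame of jar_a above 0.112 m or z of lid_a in the frame of jar_a below 0.09 m or horizontal distance between lid_a and jar_a above 0.02 m or z of lid_b in the frame of jar_b above 0.112 m or z of lid_b in the frame of jar_b below 0.09 m or horizontal distance between lid_b and jar_b above 0.02 m or z of lid_c in the frame of jar_c above 0.112 m or z of lid_c in the frame of jar_c below 0.09 m or horizontal distance between lid_c and jar_c above 0.02 m or z of lid_d in the frame of jar_d above 0.112 m or z of lid_d in the frame of jar_d below 0.09 m or horizontal distance between lid_d and jar_d above 0.02 m).
It fails at once if the coaster, scoop, cup, brush, dripper or carafe is moved over 20 mm, or the dripper, carafe or cup tipped (distance of any of coaster, scoop, cup, brush, dripper, carafe from where it was at the start of the episode above 0.02 m or angle between any of dripper, carafe, cup's own z axis and vertical above 0.3 rad).
It also fails if it takes over 58 s, if anything falls off the work surface, if the arm or the gripper's body presses on something with over 40 N, if the wrist force passes 120 N, or if a joint passes its speed limit or range.

## Working session

There is one attempt and no reset: what is moved stays moved. The work goes in short steps, Python scripts to look and compute and a tool call to move; the robot and the scene stay as the last step left them, time stands still between calls to the robot, and variables do not carry over. Pictures are saved under pics/ and viewed, at most 10 in all, crops included, and the job is handed in when it is done.

Besides the shell and the picture viewer there is one more tool, called after "Emit:" in YAML: its name, and indented under it one key for each argument. drive_tool: Moves the arm, as the interface text tells. Its arguments: {"type":"object","properties":{"deltas":{"type":"array","items":{"type":"array","items":{"type":"array","items":{"type":"number"}}}},"newtons":{"type":"number"}},"required":["deltas"]}

```bash
mkdir -p pics; cat > h.py <<'E'
import numpy as np, cv2
from workcell import *
def snap(n,f):
    p,d=read_camera(n); cv2.imwrite(f'pics/{f}.png',p[:,:,::-1]); np.savez(f'{f}.npz',p=p,d=d,M=calibration(n)['world_from_camera'],K=calibration(n)['mtx']); return p,d
def load(f):
    z=np.load(f'{f}.npz'); return z['p'],z['d'],z['M'],z['K']
def cloud(d,M,K):
    v,u=np.mgrid[:d.shape[0],:d.shape[1]]
    P=np.stack([(u-K[0,2])/K[0,0]*d,-(v-K[1,2])/K[1,1]*d,-d],-1)
    return P@np.array(M)[:3,:3].T+np.array(M)[:3,3]
E
python3 - <<'E'
from h import *
for n in ('scene','side'):
    snap(n,n+'0'); c=calibration(n); print(n,c)
s=get_state(); print(s)
E
```

```text
scene {'mtx': array([[455.98276916,   0.        , 322.74310427],
       [  0.        , 455.98276916, 198.89748258],
       [  0.        ,   0.        ,   1.        ]]), 'world_from_camera': array([[ 0.41447538, -0.77064573,  0.48406127,  1.23047503],
       [ 0.91003736,  0.35476687, -0.21441193, -0.35012856],
       [-0.00649326,  0.52938231,  0.84835854,  1.40731168],
       [ 0.        ,  0.        ,  0.        ,  1.        ]])}
side {'mtx': array([[456.67955564,   0.        , 317.41330746],
       [  0.        , 456.67955564, 201.53687998],
       [  0.        ,   0.        ,   1.        ]]), 'world_from_camera': array([[-0.77830233,  0.41336713, -0.47262363, -0.2244279 ],
       [-0.62766578, -0.49210619,  0.60321404,  0.91457368],
       [ 0.01676784,  0.76613257,  0.64246379,  1.15637653],
       [ 0.        ,  0.        ,  0.        ,  1.        ]])}
{'clock': 0.1, 'joint_pos': array([-1.28159081e+00,  3.13937407e-01,  4.50669868e-02,  1.30361244e+00,
       -1.17864872e-05,  1.43120209e+00]), 'qvel': array([ 2.01707818e-03, -3.09263063e-03,  2.92125499e-03,  1.63384946e-05,
        1.20067968e-03, -1.09924852e-03]), 'tau': array([ 2.67186610e-03, -4.81723809e+01,  2.99245334e+01,  1.26714617e-02,
       -1.47589353e-04,  1.87167223e-05]), 'tcp_pos': array([ 0.23892785, -0.52248838,  0.2304807 ]), 'orientation': array([-8.40466292e-04,  9.77103904e-01,  2.12761015e-01, -6.88989234e-05]), 'wrist_force': array([-0.90415016, -0.11259906,  0.43170752]), 'ft_torque': array([-0.02988553,  0.00701462, -0.00554965]), 'grip_force': 0.0, 'finger_gap': 0.085186466744845}
```

View pics/scene0.png

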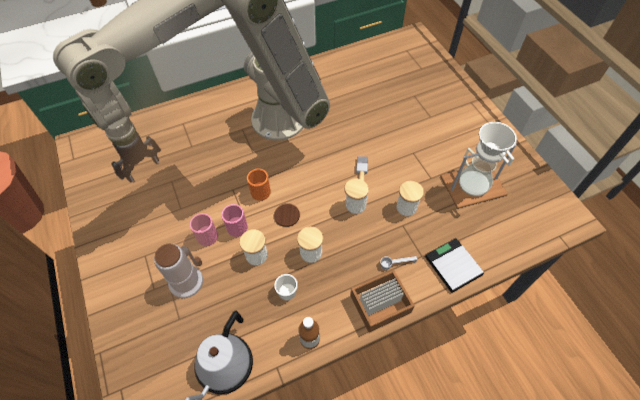

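View pics/side0.png

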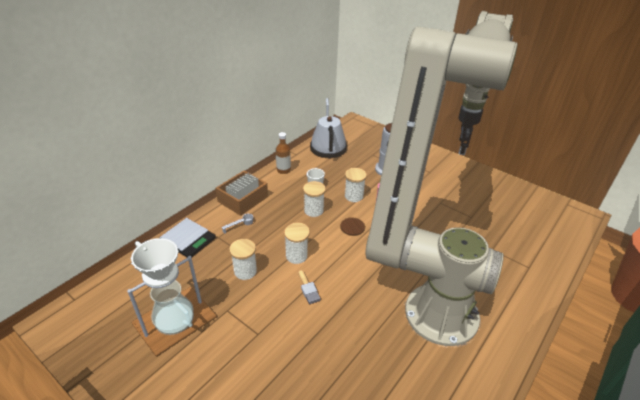

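The scene view shows four cream wooden lids on white canisters at about (253,241), (310,239), (356,188) and (410,192). The look-alikes to avoid are the orange canister at (259,184) and the pink ones at (204,230) and (235,220). The coaster is at (287,215), and the cup at (286,288). In the side view the lids are at (355,176), (314,190), (296,233) and (242,249). Next I measure the tilt of each lid from depth.

```bash
cat > m.py <<'E'
from h import *
def lids(f):
    p,d,M,K=load(f); P=cloud(d,M,K)
    h=cv2.cvtColor(p,cv2.COLOR_RGB2HSV)
    m=((P[...,2]>.104)&(P[...,2]<.13)&(h[...,1]>60)&(h[...,2]>120)&(h[...,0]>10)&(h[...,0]<30)&(d>0)).astype(np.uint8)
    m=cv2.morphologyEx(m,cv2.MORPH_OPEN,np.ones((3,3)))
    n,L,S,C=cv2.connectedComponentsWithStats(m)
    for i in range(1,n):
        if S[i,4]<100: continue
        k=cv2.erode((L==i).astype(np.uint8),np.ones((3,3)))>0
        Q=P[k]; c=Q.mean(0); A=np.c_[Q[:,:2]-c[:2],np.ones(len(Q))]
        for _ in range(3):
            w=np.linalg.lstsq(A,Q[:,2],rcond=None)[0]; r=abs(A@w-Q[:,2]); A,Q=A[r<max(.002,2*r.std())],Q[r<max(.002,2*r.std())]
        print(f,C[i].round(),S[i,4],'c',c.round(4),'slope deg',np.degrees(w[:2]).round(2),'z',w[2].round(4), 'mid',((P[L==i].max(0)+P[L==i].min(0))/2)[:2].round(4))
E
python3 - <<'E'
from m import *
lids('scene0'); lids('side0')
E
```

```text
scene0 [356. 188.] 395 c [0.5007 0.0955 0.116 ] slope deg [ 1.2  -5.07] z 0.1161 mid [0.5    0.0981]
scene0 [411. 191.] 396 c [0.5859 0.2612 0.1124] slope deg [0.71 0.58] z 0.1121 mid [0.5854 0.2623]
scene0 [309. 238.] 478 c [ 0.6051 -0.1217  0.1126] slope deg [1.58 0.3 ] z 0.1127 mid [ 0.6046 -0.1205]
scene0 [252. 241.] 481 c [ 0.5399 -0.2916  0.1127] slope deg [ 1.25 -0.44] z 0.113 mid [ 0.5379 -0.2913]
side0 [355. 174.] 236 c [ 0.5335 -0.2862  0.1132] slope deg [-1.44  1.44] z 0.1133 mid [ 0.535  -0.2891]
side0 [314. 188.] 272 c [ 0.5994 -0.1155  0.1134] slope deg [-1.29  0.46] z 0.1133 mid [ 0.6012 -0.1173]
side0 [297. 232.] 388 c [0.4953 0.1029 0.1164] slope deg [-0.08 -3.56] z 0.1165 mid [0.4975 0.0993]
side0 [242. 248.] 415 c [0.5799 0.2664 0.1135] slope deg [-0.96  0.66] z 0.1136 mid [0.5826 0.2642]
```

Lid at scene (356,188) is the unseated one: about 4 mm high, tilted about 5° in both views, raised and shifted towards -y. It isn't one of the pink or orange look-alikes. I'll move near it with the fingers shut and tool yaw at 90° (tool x = +y, tool y = +x), then check with a close crop.

Emit:
drive_tool:
  deltas:
    - [[255, 0.04, -0.03, -0.02, 0, 0, -6], [255, 0.08, -0.06, -0.02, 0, 0, -12], [255, 0.12, -0.1, -0.02, 0, 0, -18], [255, 0.16, -0.13, -0.02, 0, 0, -24], [255, 0.2, -0.163, -0.02, 0, 0, -30], [255, 0.245, -0.2, -0.02, 0, 0, -36], [255, 0.29, -0.235, -0.02, 0, 0, -42], [255, 0.33, -0.27, -0.02, 0, 0, -48], [255, 0.37, -0.3, -0.02, 0, 0, -54], [255, 0.41, -0.333, -0.02, 0, 0, -60], [255, 0.453, -0.367, -0.02, 0, 0, -65.4], [255, 0.453, -0.367, -0.02, 0, 0, -65.4]]

```text
clock: 1.6
tcp_pos: [0.4992, 0.0023, 0.2506]
orientation: [-0.0, 0.705, 0.709, -0.0]
wrist_force: [-0.5, -1.9, -0.4]
finger_gap: 0.0002
grip_force: 0.0
```

```bash
python3 - <<'E'
from h import *
s=get_state(); print(s['clock'],s['tcp_pos'],s['orientation'],s['wrist_force'],s['finger_gap'])
p,d=snap('wrist','w1'); c=calibration('wrist'); print(c)
E
```

```text
1.6 [0.49922763 0.00231149 0.25063032] [-4.38248936e-04  7.05100548e-01  7.09107202e-01 -3.26398914e-05] [-0.52734765 -1.93230655 -0.35695852] 0.00015769107127172664
{'mtx': array([[309.70691629,   0.        , 321.44853152],
       [  0.        , 309.70691629, 193.45856295],
       [  0.        ,   0.        ,   1.        ]]), 'world_from_camera': array([[ 9.99992993e-01, -3.71885663e-03, -4.29136251e-04,
         4.97844690e-01],
       [ 3.68079897e-03,  9.55854355e-01,  2.93817808e-01,
         7.59236635e-02],
       [-6.82474551e-04, -2.93817329e-01,  9.55861345e-01,
         3.94547009e-01],
       [ 0.00000000e+00,  0.00000000e+00,  0.00000000e+00,
         1.00000000e+00]])}
```

View pics/w1.png

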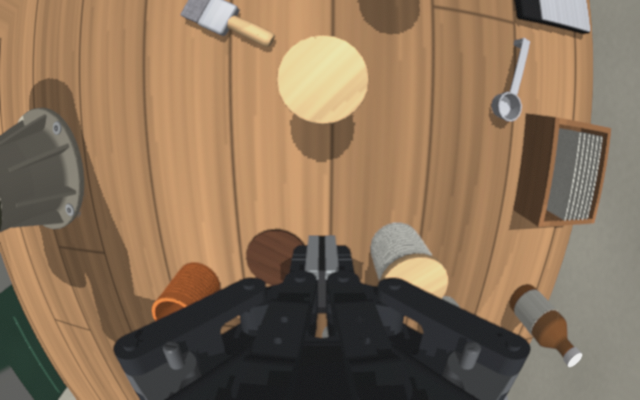

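The wrist view shows the lid alone at (323,79), with the fingertips at (321,250), the brush at (230,18) and the coaster at (275,255). I'll project its outline onto the tilted top plane.

```bash
cat >> m.py <<'E'
def wlid(f,u0,z0,slope=(0,0),c=(.498,.099),R=60):
    p,d,M,K=load(f); h=cv2.cvtColor(p,cv2.COLOR_RGB2HSV)
    m=((h[...,2]>195)&(h[...,0]>12)&(h[...,0]<32)).astype(np.uint8)
    k=np.zeros_like(m); cv2.circle(k,u0,R,1,-1); m=cv2.morphologyEx(m&k,cv2.MORPH_OPEN,np.ones((5,5)))
    n,L,S,C=cv2.connectedComponentsWithStats(m); i=1+S[1:,4].argmax()
    q=cv2.convexHull(max(cv2.findContours((L==i).astype(np.uint8),0,1)[0],key=cv2.contourArea))[:,0].astype(float)
    v=(q-K[:2,2])/K[0,0]; r=np.linalg.norm(v,axis=1)
    ray=np.c_[np.sin(r)*v[:,0]/r,-np.sin(r)*v[:,1]/r,-np.cos(r)]@M[:3,:3].T; o=M[:3,3]
    nrm=np.array([-slope[0],-slope[1],1]); pt=np.array([*c,z0])
    X=o+ray*(((pt-o)@nrm)/(ray@nrm))[:,None]
    A=np.c_[2*X[:,:2],np.ones(len(X))]; w=np.linalg.lstsq(A,(X[:,:2]**2).sum(1),rcond=None)[0]
    print(S[i],'centre',w[:2].round(4),'R',np.sqrt(w[2]+w[0]**2+w[1]**2).round(4))
E
python3 - <<'E'
from m import *
wlid('w1',(323,79),.1157,(.01,-.08))
p,d,M,K=load('w1'); print(d[79,323],d[50:110:10,323])
E
```

```text
[ 277   22   91  101 6806] centre [0.4934 0.1021] R 0.0453
0.25951466 [0.25431657 0.25615448 0.25861642 0.2602445  0.26311186 0.26378164]
```

Emit:
drive_tool:
  deltas:
    - [[255, 0.04, -0.001, 0.0, 0, 0, 0], [255, 0.08, -0.001, 0.02, 0, 0, 0], [255, 0.096, -0.001, 0.05, 0, 0, 0], [255, 0.096, -0.001, 0.08, 0, 0, 0], [255, 0.096, -0.001, 0.11, 0, 0, 0], [255, 0.096, -0.001, 0.122, 0, 0, 0], [255, 0.096, -0.001, 0.122, 0, 0, 0], [255, 0.096, -0.001, 0.122, 0, 0, 0]]

```text
clock: 2.65
tcp_pos: [0.4984, 0.0947, 0.1304]
orientation: [0.001, 0.708, 0.707, 0.001]
wrist_force: [0.3, 0.5, 0.5]
finger_gap: -0.0003
grip_force: 0.0
```

Emit:
drive_tool:
  deltas:
    - [[255, 0.003, 0, 0.005, 0, 0, 0], [255, 0.003, 0, 0.009, 0, 0, 0], [255, 0.003, 0, 0.011, 0, 0, 0], [255, 0.003, 0, 0.0125, 0, 0, 0], [255, 0.003, 0, 0.0125, 0, 0, 0]]

```text
clock: 3.28
tcp_pos: [0.4975, 0.0982, 0.1167]
orientation: [-0.0, 0.707, 0.707, -0.0]
wrist_force: [0.7, -0.9, 0.4]
finger_gap: -0.0004
grip_force: 0.0
```

Emit:
drive_tool:
  deltas:
    - [[255, 0, 0, 0.0005, 0, 0, 0], [255, 0, 0, 0.001, 0, 0, 0], [255, 0, 0, 0.001, 0, 0, 0]]

```text
clock: 3.65
tcp_pos: [0.4976, 0.0981, 0.1158]
orientation: [0.0, 0.707, 0.707, 0.0]
wrist_force: [0.3, -0.4, -0.6]
finger_gap: -0.0
grip_force: 0.1
```

Emit:
drive_tool:
  deltas:
    - [[255, 0, 0, 0.0005, 0, 0, 0], [255, 0, 0, 0.001, 0, 0, 0], [255, 0, 0, 0.001, 0, 0, 0]]

```text
clock: 4.03
tcp_pos: [0.4978, 0.0981, 0.1154]
orientation: [0.0, 0.707, 0.707, 0.0]
wrist_force: [-1.2, 0.2, 5.7]
finger_gap: -0.0005
grip_force: 2.7
```

Contact, with 5.7 N on the raised lid. Next I lift off and go to its -y side, about 12 mm clear of the edge.

Emit:
drive_tool:
  deltas:
    - [[255, 0, 0, -0.012, 0, 0, 0], [255, 0, 0, -0.02, 0, 0, 0], [255, -0.04, 0, -0.02, 0, 0, 0], [255, -0.064, 0, -0.02, 0, 0, 0], [255, -0.064, 0, -0.02, 0, 0, 0], [255, -0.064, 0, -0.01, 0, 0, 0], [255, -0.064, 0, 0.006, 0, 0, 0], [255, -0.064, 0, 0.008, 0, 0, 0], [255, -0.064, 0, 0.008, 0, 0, 0]]

```text
clock: 5.15
tcp_pos: [0.4973, 0.0348, 0.1066]
orientation: [-0.0, 0.707, 0.707, -0.0]
wrist_force: [-0.7, -0.3, 0.2]
finger_gap: 0.0001
grip_force: 0.0
```

```bash
python3 - <<'E'
from m import *
s=get_state(); print(s['tcp_pos'],s['wrist_force'])
snap('scene','s2');snap('side','d2'); lids('s2'); lids('d2')
def crop(f,u,v,r=40):
    return cv2.resize(load(f)[0][v-r:v+r,u-r:u+r,::-1],(400,400),interpolation=cv2.INTER_CUBIC)
cv2.imwrite('pics/c2.png',np.hstack([crop('s2',356,190),crop('d2',297,236)]))
E
```

```text
[0.4972949  0.03476546 0.10659098] [-0.67587508 -0.27012973  0.21006954]
s2 [357. 188.] 321 c [0.5044 0.1004 0.1156] slope deg [ 0.89 -5.76] z 0.1157 mid [0.4987 0.1013]
s2 [411. 191.] 401 c [0.5852 0.2604 0.1122] slope deg [ 1.03 -0.6 ] z 0.1121 mid [0.5835 0.2632]
s2 [310. 238.] 480 c [ 0.6061 -0.1204  0.1124] slope deg [ 0.8  -0.82] z 0.1123 mid [ 0.6052 -0.1213]
s2 [252. 241.] 472 c [ 0.5399 -0.2914  0.1126] slope deg [0.08 0.68] z 0.1125 mid [ 0.5374 -0.2913]
d2 [355. 174.] 229 c [ 0.532  -0.2836  0.1132] slope deg [0.14 0.31] z 0.1133 mid [ 0.5355 -0.288 ]
d2 [297. 232.] 390 c [0.4949 0.1026 0.1162] slope deg [-0.11 -4.52] z 0.1162 mid [0.4977 0.1007]
d2 [242. 248.] 413 c [0.5809 0.2671 0.1135] slope deg [-0.49 -0.22] z 0.1135 mid [0.5834 0.265 ]
```

View pics/c2.png

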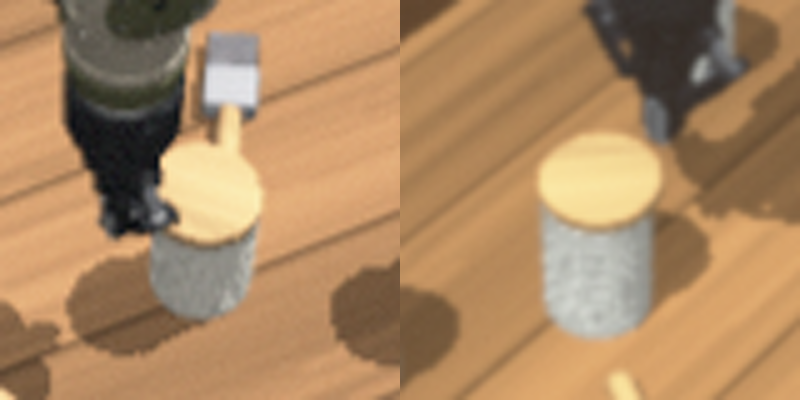

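The crops show the lid still tilted, with the high side towards the fingers (left crop about (175,220), right crop about (665,150)), and the fingers clear of it. I'll nudge towards +y in small steps.

Emit:
drive_tool:
  deltas:
    - [[255, 0.006, 0, 0, 0, 0, 0], [255, 0.009, 0, 0, 0, 0, 0], [255, 0.011, 0, 0, 0, 0, 0], [255, 0.012, 0, 0, 0, 0, 0], [255, 0.013, 0, 0, 0, 0, 0], [255, 0.013, 0, 0, 0, 0, 0]]

```text
clock: 6.0
tcp_pos: [0.4975, 0.0471, 0.1068]
orientation: [0.0, 0.707, 0.707, -0.0]
wrist_force: [-0.1, 0.1, -0.3]
finger_gap: 0.0002
grip_force: 0.0
```

Emit:
drive_tool:
  deltas:
    - [[255, 0.0007, 0, 0, 0, 0, 0], [255, 0.0014, 0, 0, 0, 0, 0], [255, 0.002, 0, 0, 0, 0, 0], [255, 0.002, 0, 0, 0, 0, 0]]

```text
clock: 6.5
tcp_pos: [0.4975, 0.0492, 0.1068]
orientation: [0.0, 0.707, 0.707, 0.0]
wrist_force: [-0.0, -0.3, -0.3]
finger_gap: -0.0002
grip_force: 0.1
```

```bash
python3 - <<'E'
from m import *
snap('side','d3'); lids('d3')
E
```

```text
d3 [355. 174.] 236 c [ 0.5338 -0.2853  0.1132] slope deg [-0.24 -0.21] z 0.1132 mid [ 0.5347 -0.2888]
d3 [296. 233.] 386 c [0.4943 0.1054 0.1155] slope deg [ 0.91 -2.49] z 0.1157 mid [0.496  0.1017]
d3 [242. 248.] 420 c [0.5806 0.2674 0.1136] slope deg [-0.19 -0.33] z 0.1136 mid [0.5841 0.2627]
```

Emit:
drive_tool:
  deltas:
    - [[255, 0.0007, 0, 0, 0, 0, 0], [255, 0.0014, 0, 0, 0, 0, 0], [255, 0.002, 0, 0, 0, 0, 0], [255, 0.002, 0, 0, 0, 0, 0]]

```text
clock: 7.05
tcp_pos: [0.4975, 0.0512, 0.1068]
orientation: [0.0, 0.707, 0.707, 0.0]
wrist_force: [0.1, -0.3, -0.2]
finger_gap: 0.0002
grip_force: 0.1
```

```bash
python3 - <<'E'
from m import *
snap('side','d4'); lids('d4')
E
```

```text
d4 [355. 174.] 243 c [ 0.5332 -0.2843  0.1131] slope deg [-0.24  0.4 ] z 0.113 mid [ 0.5351 -0.2891]
d4 [296. 234.] 370 c [0.4947 0.1079 0.1136] slope deg [0.13 0.04] z 0.1136 mid [0.4978 0.1049]
d4 [242. 248.] 411 c [0.58   0.2656 0.1133] slope deg [0.28 0.18] z 0.1135 mid [0.5824 0.2647]
```

The lid has dropped in: it is flat and at the same height as the others. I back off, rise, and press on its middle.

Emit:
drive_tool:
  deltas:
    - [[255, -0.004, 0, 0, 0, 0, 0], [255, -0.012, 0, 0, 0, 0, 0], [255, -0.012, 0, -0.02, 0, 0, 0], [255, -0.012, 0, -0.025, 0, 0, 0], [255, 0.02, 0, -0.025, 0, 0, 0], [255, 0.051, 0, -0.025, 0, 0, 0], [255, 0.052, 0, -0.02, 0, 0, 0], [255, 0.052, 0, -0.01, 0, 0, 0], [255, 0.052, 0, -0.007, 0, 0, 0], [255, 0.052, 0, -0.0065, 0, 0, 0], [255, 0.052, 0, -0.0065, 0, 0, 0]]

```text
clock: 8.48
tcp_pos: [0.4977, 0.1027, 0.1133]
orientation: [0.0, 0.708, 0.707, -0.0]
wrist_force: [0.3, -0.6, 0.4]
finger_gap: -0.0004
grip_force: 0.0
```

Emit:
drive_tool:
  deltas:
    - [[255, 0, 0, 0.0006, 0, 0, 0], [255, 0, 0, 0.0012, 0, 0, 0], [255, 0, 0, 0.002, 0, 0, 0], [255, 0, 0, 0.002, 0, 0, 0]]

```text
clock: 8.98
tcp_pos: [0.4977, 0.1031, 0.1121]
orientation: [0.0, 0.707, 0.707, 0.0]
wrist_force: [-2.4, -1.4, 5.2]
finger_gap: -0.0002
grip_force: 2.6
```

Emit:
drive_tool:
  deltas:
    - [[255, 0, 0, 0.0004, 0, 0, 0], [255, 0, 0, 0.0004, 0, 0, 0], [255, 0, 0, 0.0004, 0, 0, 0]]

```text
clock: 9.35
tcp_pos: [0.4977, 0.1031, 0.112]
orientation: [0.001, 0.707, 0.707, 0.0]
wrist_force: [-3.3, 0.0, 7.8]
finger_gap: -0.0003
grip_force: 4.0
```

Emit:
drive_tool:
  deltas:
    - [[255, 0, 0, -0.01, 0, 0, 0], [255, 0, 0, -0.05, 0, 0, 0], [255, -0.04, 0, -0.1, 0, 0, 0], [255, -0.09, 0, -0.13, 0, 0, 0], [255, -0.11, 0, -0.13, 0, 0, 0], [255, -0.11, 0, -0.13, 0, 0, 0], [255, -0.11, 0, -0.13, 0, 0, 0]]

```text
clock: 10.22
tcp_pos: [0.4972, -0.0064, 0.2407]
orientation: [-0.0, 0.707, 0.707, -0.0]
wrist_force: [-0.0, 0.7, 0.1]
finger_gap: -0.0
grip_force: 0.0
```

```bash
python3 - <<'E'
from m import *
for a,b in(('scene','s5'),('side','d5')): snap(a,b); lids(b)
print(get_state()['wrist_force'])
E
```

```text
s5 [357. 188.] 388 c [0.5009 0.1006 0.1125] slope deg [ 0.86 -0.57] z 0.1124 mid [0.4995 0.102 ]
s5 [411. 191.] 400 c [0.5856 0.2602 0.1127] slope deg [-0.16 -0.7 ] z 0.1128 mid [0.5842 0.2605]
s5 [309. 238.] 482 c [ 0.606  -0.1215  0.1125] slope deg [0.22 0.41] z 0.1125 mid [ 0.6048 -0.1215]
s5 [252. 241.] 482 c [ 0.5408 -0.2912  0.1129] slope deg [ 0.53 -0.12] z 0.1131 mid [ 0.537  -0.2912]
d5 [355. 174.] 228 c [ 0.5324 -0.2865  0.1129] slope deg [-2.23  0.68] z 0.1128 mid [ 0.5345 -0.2892]
d5 [313. 189.] 224 c [ 0.5978 -0.1071  0.1133] slope deg [-1.34  0.38] z 0.1132 mid [ 0.6042 -0.1147]
d5 [296. 233.] 367 c [0.4951 0.1078 0.1136] slope deg [0.43 0.39] z 0.1135 mid [0.4974 0.1054]
d5 [242. 248.] 410 c [0.5797 0.2675 0.1136] slope deg [0.05 0.27] z 0.1133 mid [0.5811 0.2639]
[1.04452462 0.26142288 0.12567652]
```

All four lids are flush and the arm is clear.

```bash
python3 -c "from workcell import *; print(hand_in())"
```

```text
the job is handed in; nothing more can be done
None
```

I handed the job in: the askew lid, near (0.50, 0.10) m, was pressed at about 6 N, nudged about 4 mm towards +y until it dropped in, then pressed flush at about 8 N; the cameras show all four lids level and the arm clear, no verdict was returned, and I found the lid from depth images, so I pressed only that one.

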